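# Shut and latch the battery cover of a bench instrument

### The job

Slide the white battery cover of the blue instrument case fully shut, then push its red-winged sprung stud in just until you feel it reach the bottom, turn it a quarter turn clockwise until it locks, and let go. Do not force the stud, neither down nor round, and leave everything else on the bench where it is.

Things in the scene. Friction and masses are not known exactly. Their poses are not given: they have to be found in the camera images.
- case: Instrument case fixed to the bench, 200 (x) x 310 (y) x 66 mm high, blue below and grey on top; origin at the centre of its underside. x is across the cover's travel, y along it, z up. With the cover shut the stud's axis stands at case x = -30, y = -20 mm.
- cover (a joint): White sliding cover, 100 x 130 x 4 mm, top 71 mm above the bench, between two aluminium rails. 0 = fully shut against its stop; grows (m) up to 0.065 as it opens towards the case's +y; shut it towards -y. About 3 N of friction; stays where left. It carries the stud, which may serve as its handle. The stud can go in only with the cover fully shut.
- stud: Sprung quarter-turn stud on the cover: red upright wing 36 long, 10 thick, 30 mm high, on a dark flange 38 mm across, on a shaft with a spring; cross pin hidden below the cover. Origin on its axis, level with the cover's top when up; moves with it. x along the wing, z up. Flange 33 to 37, wing top 67 mm above the origin. Unlocked, the wing lies along the case's x (green mark), locked along y.
- stud_grip (a point): Point on the stud's axis 21 mm above the flange's top (58 mm above the stud's origin): a good place for the TCP when gripping the wing across its 10 mm thickness from above, fingertips then 2 mm above the flange. Axes as the stud's.
- push (a joint): How far the stud is in (m): 0 = up, 0.030 at most. Spring 3 N plus 0.25 N per mm, damped 0.1 N per mm/s. It can turn at a depth that differs every time, 9.5 to 24.5 mm, unseen; 1 mm deeper its foot meets a stiff floor (20 N/mm), and the push climbs past the spring's 9.4 N. Over 18 N on the inside of the case damages it. Let go unlocked it rises; locked it rests 3 mm above the turning depth.
- turn (a joint): Angle of the stud (rad). About 0 = unlocked, wing along the case's x; grows as the stud is turned clockwise seen from above. While pushed in deep enough it turns to a hard stop at about 1.65; from about 1.3 on it comes up into a notch when let go and is locked.
- screwdriver: Loose screwdriver, 160 mm, red handle, on the bench by the case's -x side; leave alone. Origin mid-length on the underside.
- spool: Loose blue solder spool, 60 mm in diameter, 36 high, by the case's -y end; leave alone. Origin under its centre.
- jar: Loose clear jar with yellow cap, 48 mm in diameter, 70 high, by the case's +y end; leave alone. Origin under its centre.
- board: Loose black circuit board with a red display and three knobs, 90 x 130 mm, 27 high, beyond the case; leave alone. Origin under its centre.
- tape: Loose roll of yellow tape, 68 mm in diameter, 19 high, to the right; leave alone. Origin under its centre.
- clampblock: Loose wooden block 100 x 32 x 65 mm high with a brass plate, to the left; leave alone. Origin under its centre.
- kit: Loose clear open box with a small coil kit, 90 x 120 x 60 mm, to the right; leave alone. Origin under its centre.

How it is judged:
By the outcome, as a careful person would: the job done as asked, in the order asked, and still so for the second after the job is handed in, with the robot touching nothing.
It also fails if it takes over 40 s, if anything falls off the work surface, if the arm or the gripper's body presses on something with over 40 N, if the wrist force passes 120 N, or if a joint passes its speed limit or range.

### The arm

A 6-joint arm with a two-finger parallel gripper is mounted at the origin on the work surface. World frame = base frame: x ahead of the robot, y to its left, z up, the work surface at z = 0. Lengths are in m, angles in degrees, forces in N, time in s.
With the tool pointing down it reaches from about 0.325 to 0.775 m from the base axis. Payload 9.3 kg.
Tool frame: the origin (TCP) lies between the finger pads, 19 mm behind the fingertips; this is the grasp point; z points along the fingers, y is the line along which they close (so a half turn about z gives the same grasp; the last joint's range is limited). The gripper opens to 85 mm and grips with 20 to 120 N. Pads are 22 mm wide; open, the fingers measure 114 mm over their backs; the gripper's body (76 mm by 85 mm) begins 54 mm behind the grasp point. The pads swing forward as they close: fully open they stand 13 mm farther back than shut.
Start: joints at [-84.603, 14.817, 1.232, 76.415, 0, 81.257], TCP at [0.134, -0.533, 0.25] pointing down, gripper open.
Joint ranges: [-174.27, 174.27], [-52.1, 104.24], [-59.71, 78.15], [-110.17, 111.67], [-87.03, 83.33], [-180, 180]. Speed limits (degrees/s): [127.2, 127.2, 159.86, 180, 180, 180].

### API

Orientations are given as a 3x3 rotation matrix whose columns are the frame's x, y, z axes.
In Python, from workcell import telemetry, get_image, calibration, workorder, boxes_of gives the robot as it stands. The module is installed in compiled form; this text tells all that it offers.
- The arm moves only by the tool jog_arm, never from a script. Its argument "rows" is one flat list of numbers, 5 for each row, row after row: the opening, from 0 (shut) to 1 (fully open), then the shift along the tool's x, y, z in mm, then the turn about the tool's z in rad. A call has 1 to 12 rows; each row is the pose to reach, as a shift and turn from the pose commanded when the call began, along the tool's axes at that moment; what a row does not reach only later rows make up. A row lasts 1/12 s, in which the tool goes at most 41.7 mm and 7.16 degrees, less where a joint would pass 70% of its speed; a pose out of reach is approached as far as the arm can. A call with a gripper value outside its range is refused whole. The fingers move at their own pace and stop on an object; "squeeze" is the grip in N (left out, the last holds). Time passes only in rows, so rows that repeat a pose let the fingers close. It gives the time, the measured TCP pose, the force, the opening and the grip force at its end, in the units of the state.
- telemetry.get_state(): the state, without advancing time (a new reading comes with each control period).
- get_image(name): name is "scene" or "top" or "wrist"; returns the picture (480x640x3 uint8, red, green, blue); there is no depth.
- calibration(name): a dict with "mtx" (3x3 intrinsics, pixels), "k1" (the pictures are not rectified: a ray, as slopes to the right and down, at radius r is drawn at 1 + k1 r^2 times it, then the intrinsics apply), "extrinsics" (4x4, takes a point from camera to world coordinates); the wrist camera has in their place "hand_eye" (4x4, takes a point from camera to tool coordinates, whose origin is the TCP and whose axes are the flange's). Camera axes: x right, y down, z forward; pixel columns grow to the right and rows downward; lengths in m; the calibration is good to about 2 mm. A picture is of the moment at which its call begins: read the wrist's pose just before it. calibration takes no time and is no camera call.
- workorder.sign_off(): hands the job in; it is judged then, once.
Trained networks look in the newest picture that a camera, given by its name, has taken for a name from the list of things; names that differ only in an ending like _2 or _b are one class to them, and where a whole thing is asked for, a point or a joint stands for the part that bears it (a point fixed in the world has none). Each returns a list of dicts, best first, with "p" (0 to 1); they miss things now and then, are a little off and sometimes report something else, mostly with a low value. They report only what shows in the picture. A call takes as long as a camera call.
- boxes_of(camera, label): "xyz" ([x, y, z] in m, in world coordinates, good to about 4 mm: the middle of the surface that is visible of it).
The state is a dict: "time_s": time; "joint_positions": joint angles; "qd": joint speeds; "tau": joint torques, N m; "tcp_pos": TCP position; "tcp_rot": TCP orientation; "wrist_force": force on the tool from outside, world axes, zero at the start; "torque": the same for the moment, N m; "gripper_width": finger opening in m; "grip_force": force on a finger pad.
Only numpy, scipy, OpenCV 4.12 (cv2) and the standard library are available. Lean on these libraries where they do the work, as an engineer would, in place of code of your own. Each camera call takes 0.05 s, during which the arm holds its last target. There are 200 camera calls.

## Working session

There is one attempt and no reset: what is moved stays moved. The work goes in short steps, Python scripts to look and compute and a tool call to move; the robot and the scene stay as the last step left them, time stands still between calls to the robot, and variables do not carry over. Pictures are saved under pics/ and viewed, at most 10 in all, crops included, and the job is handed in when it is done.

Besides the shell and the picture viewer there is one more tool, called as name(argument=value, ...) on one line, values as JSON. jog_arm: Moves the arm, as the interface text tells. Its arguments: {"type":"object","properties":{"rows":{"type":"array"},"squeeze":{"type":"number"}},"required":["rows"]}

```bash
mkdir -p pics; python3 - <<'E'
from workcell import telemetry,get_image,calibration,boxes_of
import cv2,numpy as np
s=telemetry.get_state();print(s['tcp_pos'],np.round(s['tcp_rot'],3).tolist(),s['gripper_width'],s['wrist_force'])
for c in['scene','top']:
    cv2.imwrite(f'pics/{c}0.png',get_image(c)[:,:,::-1])
    for n in['stud','case','cover']:
        print(c,n,[(np.round(b['xyz'],3).tolist(),round(b['p'],2)) for b in boxes_of(c,n)[:2]])
for c in['scene','top','wrist']: 
    print({k:np.round(v,3).tolist() for k,v in calibration(c).items()})
E
```

```text
[ 0.13432895 -0.53307304  0.24933863] [[0.97, 0.244, -0.0], [0.244, -0.97, 0.001], [0.0, -0.001, -1.0]] 0.0855175581221476 [0.18370976 0.34103248 0.13760762]
scene stud [([0.551, 0.12, 0.109], 0.56)]
scene case [([0.632, 0.116, 0.066], 0.86)]
scene cover [([0.546, 0.086, 0.067], 0.77)]
top stud [([0.542, 0.131, 0.105], 0.66), ([0.552, -0.456, 0.021], 0.63)]
top case [([0.594, 0.142, 0.069], 0.62)]
top cover [([0.533, 0.088, 0.07], 0.7)]
{'mtx': [[564.318, 0.0, 325.05], [0.0, 564.318, 243.789], [0.0, 0.0, 1.0]], 'k1': -0.096, 'extrinsics': [[0.339, 0.702, -0.626, 1.414], [0.941, -0.239, 0.241, -0.322], [0.02, -0.671, -0.742, 1.049], [0.0, 0.0, 0.0, 1.0]]}
{'mtx': [[539.189, 0.0, 312.851], [0.0, 539.189, 242.076], [0.0, 0.0, 1.0]], 'k1': -0.152, 'extrinsics': [[0.003, -0.998, 0.061, 0.517], [-1.0, -0.003, 0.01, -0.014], [-0.01, -0.061, -0.998, 1.369], [0.0, 0.0, 0.0, 1.0]]}
{'mtx': [[378.467, 0.0, 320.219], [0.0, 378.467, 237.28], [0.0, 0.0, 1.0]], 'k1': 0.002, 'hand_eye': [[0.001, -0.964, -0.267, 0.067], [1.0, 0.0, 0.001, 0.001], [-0.001, -0.267, 0.964, -0.125], [0.0, 0.0, 0.0, 1.0]]}
```

View pics/top0.png

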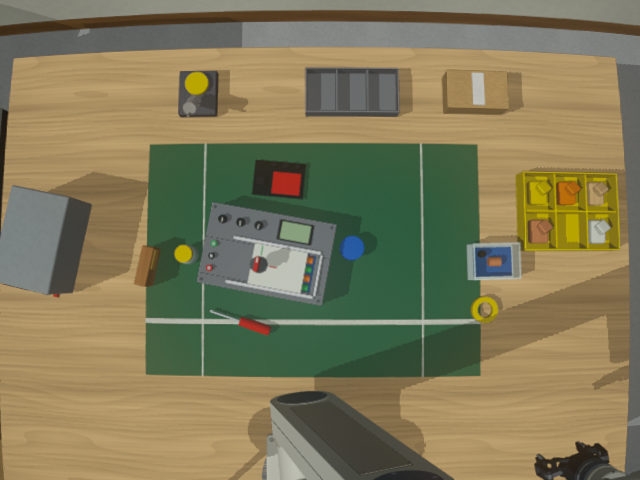

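View pics/scene0.png

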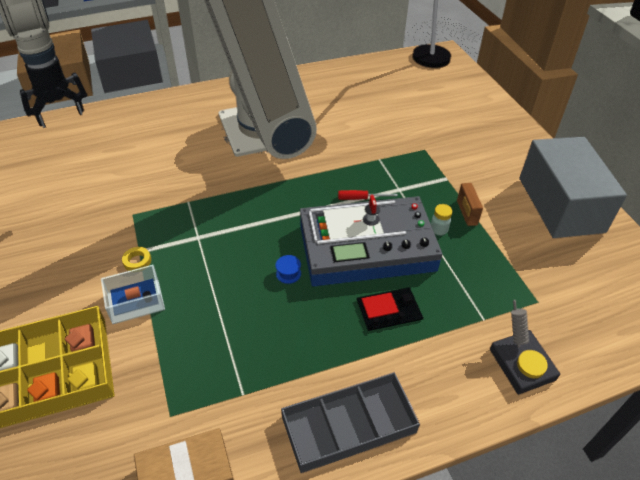

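The top view shows the case around (267,253). Its +y end points to image left, towards the jar, and its yaw is about -10°. The stud is at (259,264) with the cover partly open. The scene view agrees.

jog_arm(rows=[1,560,-540,0,-2.7,1,560,-540,0,-2.7,1,560,-540,0,-2.7,1,560,-540,0,-2.7,1,560,-540,0,-2.7,1,560,-540,0,-2.7,1,560,-540,0,-2.7,1,560,-540,0,-2.7,1,560,-540,0,-2.7,1,560,-540,0,-2.7,1,560,-540,0,-2.7,1,560,-540,0,-2.7])

```text
time_s: 1.4
tcp_pos: [0.3991, -0.1068, 0.2503]
tcp_rot: [[-0.181, 0.983, 0.001], [0.983, 0.181, -0.0], [-0.001, 0.001, -1.0]]
wrist_force: [0.4, -1.2, 0.4]
gripper_width: 0.0855
grip_force: 0.0
```

```bash
cat > h.py <<'E'
from workcell import telemetry,get_image,calibration,boxes_of
import cv2,numpy as np
def ray(c,uv,s=None):
    k=calibration(c);K=np.array(k['mtx']);k1=k['k1']
    n=[];
    for u in np.atleast_2d(uv):
        d=np.array([(u[0]-K[0,2])/K[0,0],(u[1]-K[1,2])/K[1,1]]);p=d.copy()
        for _ in range(20): p=d/(1+k1*(p@p))
        n.append([p[0],p[1],1])
    if c=='wrist':
        T=np.eye(4);T[:3,:3]=s['tcp_rot'];T[:3,3]=s['tcp_pos'];E=T@np.array(k['hand_eye'])
    else:E=np.array(k['extrinsics'])
    return E[:3,3],np.array(n)@E[:3,:3].T
def atz(c,uv,z,s=None):
    o,d=ray(c,uv,s);return o+d*((z-o[2])/d[:,2:3])
def rel(s,xyz,yaw):
    R=np.array(s['tcp_rot']);x=R[:,0]
    y=np.degrees(np.arctan2(x[1],x[0]));t=-np.radians((yaw-y+180)%360-180)
    return 'shift mm',np.round(R.T@(np.array(xyz)-s['tcp_pos'])*1000,1).tolist(),'turn',round(t,4),'yaw',round(y,2)
E
python3 - <<'E'
from h import *
s=telemetry.get_state();print(s['time_s'],s['tcp_pos'],s['joint_positions'])
P=atz('top',[(213,203),(337,224),(321,303),(198,283)],.066);print(np.round(P,3).tolist(),P.mean(0))
y=P[0]-P[1]+P[3]-P[2];print(np.degrees(np.arctan2(-y[0],y[1])),np.linalg.norm(y)/2)
print(rel(s,[.545,.127,.25],170.4))
E
```

```text
1.4 [ 0.3991415  -0.10683079  0.25034758] [-2.66559093e+01  1.34506726e+00 -1.50007367e+01  7.35947336e+01
 -1.88293578e-03  5.29162236e+01]
[[0.692, 0.244, 0.066], [0.641, -0.06, 0.066], [0.45, -0.021, 0.066], [0.496, 0.278, 0.066]] [0.56982144 0.11025096 0.066     ]
-9.199785521442784 0.3052947127379134
('shift mm', [203.6, 185.8, 0.4], 'turn', np.float64(-1.2212), 'yaw', np.float64(100.43))
```

jog_arm(rows=[1,204,186,0,-1.22,1,204,186,0,-1.22,1,204,186,0,-1.22,1,204,186,0,-1.22,1,204,186,0,-1.22,1,204,186,0,-1.22,1,204,186,0,-1.22,1,204,186,0,-1.22,1,204,186,0,-1.22,1,204,186,0,-1.22,1,204,186,0,-1.22,1,204,186,0,-1.22])

```text
time_s: 2.4
tcp_pos: [0.546, 0.1246, 0.2499]
tcp_rot: [[-0.984, 0.177, -0.0], [0.177, 0.984, -0.0], [0.0, -0.0, -1.0]]
wrist_force: [-0.6, 0.8, -0.3]
gripper_width: 0.0852
grip_force: 0.0
```

```bash
python3 - <<'E'
from h import *
s=telemetry.get_state();print(s['time_s'],s['tcp_pos'],s['qd'])
cv2.imwrite('pics/w1.png',get_image('wrist')[:,:,::-1])
print([(b['xyz'],b['p']) for b in boxes_of('wrist','stud')])
s=telemetry.get_state();print(s['tcp_pos'],rel(s,s['tcp_pos'],170.6))
E
```

```text
2.4 [0.54595704 0.12461897 0.24990319] [-0.35446214 -0.21987655 -0.12928503  0.03304323 -0.03138972  1.441555  ]
[([0.5427, 0.1256, 0.1094], 0.73)]
[0.5459962  0.12442047 0.25004983] ('shift mm', [0.0, 0.0, 0.0], 'turn', np.float64(-0.0141), 'yaw', np.float64(169.79))
```

View pics/w1.png

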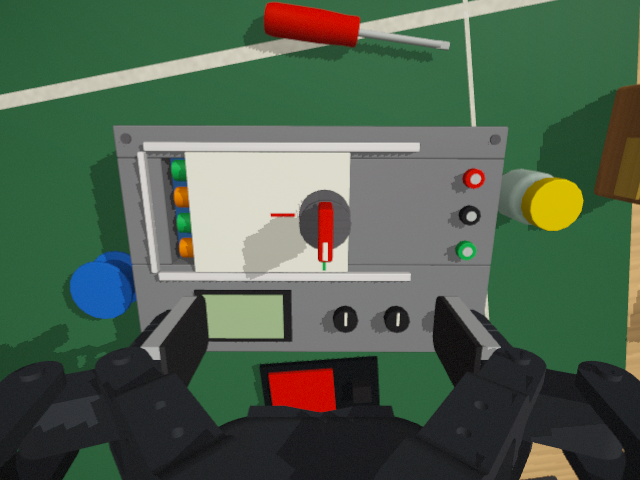

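The wrist view shows the wing upright along image column 325, rows 202–262, with the green mark at (324,266). The case axes are nearly aligned with the image. I'll fit a model of the wing to this view and to a second, lower wrist view.

```bash
cat > fit.py <<'E'
from h import *
import json,sys,os
from scipy.optimize import least_squares
s=telemetry.get_state();im=get_image('wrist')
k=calibration('wrist');T=np.eye(4);T[:3,:3]=s['tcp_rot'];T[:3,3]=s['tcp_pos'];E=T@np.array(k['hand_eye'])
def proj(P,E):
    p=(np.asarray(P)-E[:3,3])@E[:3,:3];n=p[:,:2]/p[:,2:];n=n*(1+k['k1']*(n**2).sum(1,keepdims=True))
    K=np.array(k['mtx']);return n*[K[0,0],K[1,1]]+K[:2,2]
c=proj([[.5427,.1256,.125]],E)[0]
a=im.astype(int);m=((a[:,:,0]>90)&(a[:,:,0]>2.2*a[:,:,1])&(a[:,:,0]>2.2*a[:,:,2])).astype(np.uint8)
n,l,st,ce=cv2.connectedComponentsWithStats(m)
i=min((i for i in range(1,n) if st[i,4]>250),key=lambda i:np.hypot(*(ce[i]-c)))
h=cv2.convexHull(np.argwhere(l==i)[:,::-1].astype(np.int32)).reshape(-1,2)
print('bbox',st[i],'c',c)
V=json.load(open('v.json')) if os.path.exists('v.json') else []
V.append([E.tolist(),h.tolist()]);json.dump(V,open('v.json','w'))
th=np.linspace(0,2*np.pi,48,endpoint=False);D=np.c_[np.cos(th),np.sin(th)]
def sup(h,hw): return (h@D.T).max(0)+hw*np.abs(D).sum(1)
def model(q):
    x,y,z,w=q;u=np.array([np.cos(w),np.sin(w)]);v=np.array([-u[1],u[0]])
    return [[*(np.array([x,y])+A*.018*u+B*.005*v),z-C] for A in(-1,1) for B in(-1,1) for C in(0,.030)]
def fun(q,VV): return np.concatenate([sup(proj(model(q),np.array(E)),0)-sup(np.array(h,float),.5) for E,h in VV])
for VV in ([V[-1]],V):
    r=least_squares(fun,[.5427,.1256,.138,np.radians(-9.4)],args=(VV,),loss='soft_l1')
    q=r.x;print(len(VV),'xyz',np.round(q[:3],4),'yaw',np.degrees(q[3]),'rms px',np.sqrt(np.mean(fun(q,VV)**2)))
print(s['tcp_pos'],rel(s,[q[0],q[1],q[2]-.009],np.degrees(q[3])+180))
E
python3 fit.py
```

```text
bbox [318 202  16  59 800] c [323.24985141 230.00271852]
1 xyz [0.5475 0.1263 0.1223] yaw -11.07896112111965 rms px 0.26606702075238425
1 xyz [0.5475 0.1263 0.1223] yaw -11.07896112111965 rms px 0.26606702075238425
[0.5459962  0.12442047 0.25004983] ('shift mm', [-1.1, 2.1, 136.8], 'turn', np.float64(0.0152), 'yaw', np.float64(169.79))
```

jog_arm(rows=[1,0,0,35,0,1,0,0,50,0,1,0,0,50,0,1,0,0,50,0])

```text
time_s: 2.88
tcp_pos: [0.5457, 0.1244, 0.2]
tcp_rot: [[-0.985, 0.175, -0.001], [0.175, 0.985, -0.0], [0.001, -0.0, -1.0]]
wrist_force: [0.3, -0.3, 0.0]
gripper_width: 0.0855
grip_force: 0.0
```

```bash
python3 fit.py; python3 -c "
from h import *
cv2.imwrite('pics/w2.png',get_image('wrist')[:,:,::-1])"
```

```text
bbox [ 318  217   20   76 1251] c [324.05741727 253.11968988]
1 xyz [0.5473 0.1264 0.1261] yaw -10.907454351059275 rms px 0.48906420396323
2 xyz [0.547  0.1264 0.1259] yaw -10.925534978881528 rms px 0.6157257039461566
[0.54570061 0.12439519 0.19995402] ('shift mm', [-1.0, 2.2, 83.1], 'turn', np.float64(0.0145), 'yaw', np.float64(169.91))
```

View pics/w2.png

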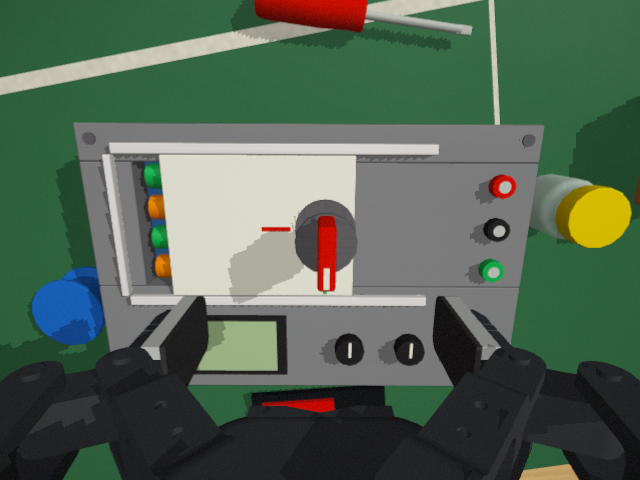

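The lower view shows the wing at rows 217–292, around column 326. The case's top edge runs from (75,124) to (542,125). Scale alone puts the wing top at 0.126, while parallax of the far edge (rows 260.5 and 292.5) puts it at about 0.146. The average agrees with the text's 0.138. I'll fix z at that and refine xy and yaw.

```bash
python3 - <<'E'
from h import *
import json
from scipy.optimize import least_squares
s=telemetry.get_state();k=calibration('wrist');K=np.array(k['mtx'])
def proj(P,E):
    E=np.array(E);p=(np.asarray(P)-E[:3,3])@E[:3,:3];n=p[:,:2]/p[:,2:];return n*[K[0,0],K[1,1]]+K[:2,2]
V=json.load(open('v.json'))
th=np.radians(np.arange(-15,196,5));D=np.c_[np.cos(th),np.sin(th)]
def model(q,z=.138):
    x,y,w=q;u=np.array([np.cos(w),np.sin(w)]);v=np.array([-u[1],u[0]])
    return [[*(np.array([x,y])+A*.018*u+B*.005*v),z-C] for A in(-1,1) for B in(-1,1) for C in(0,.030)]
def fun(q,z=.138): return np.concatenate([(proj(model(q,z),E)@D.T).max(0)-(np.array(h,float)@D.T).max(0)-.5*np.abs(D).sum(1) for E,h in V])
for z in(.134,.138,.142):
    r=least_squares(fun,[.5427,.1256,-.165],args=(z,),loss='soft_l1',x_scale=[.01,.01,.1]);print(z,r.x[:2].round(4),np.degrees(r.x[2]),np.sqrt(np.mean(r.fun**2)))
P=atz('wrist',[(75,124),(542,125),(520,386),(117,384)],.066,s);print(P.round(4).tolist())
d=P[1]-P[0];w=np.arctan2(-d[0],d[1]);print('case yaw',np.degrees(w),np.linalg.norm(d))
y=np.array([-np.sin(w),np.cos(w)]);x=np.array([y[1],-y[0]])
m=(P[0]+P[1])[:2]/2+.1*x;print('centre',m,'stud shut',m-.03*x-.02*y)
q=r.x
print(s['tcp_pos'],s['wrist_force'])
E
```

```text
0.134 [0.5436 0.1269] -10.858113039475505 0.5617311896748319
0.138 [0.542  0.1271] -10.767260502270569 0.6491809784672512
0.142 [0.5403 0.1273] -10.653394145153763 0.8195469016442531
[[0.4468, -0.0232, 0.066], [0.5009, 0.2793, 0.066], [0.7004, 0.2581, 0.066], [0.6426, -0.0588, 0.066]]
case yaw -10.13953260128845 0.30730029372158163
centre [0.57226922 0.11048253] stud shut [0.53921684 0.09607627]
[0.54659212 0.12450143 0.20134483] [-0.49190888  0.14023297  0.64865087]
```

jog_arm(rows=[1,2.5,2,30,0,1,2.5,2,60,0,1,2.5,2,70,0,0,2.5,2,70,0,0,2.5,2,70,0,0,2.5,2,70,0,0,2.5,2,70,0,0,2.5,2,70,0,0,2.5,2,70,0,0,2.5,2,70,0,0,2.5,2,70,0,0,2.5,2,70,0], squeeze=50)

```text
time_s: 3.98
tcp_pos: [0.5442, 0.127, 0.1304]
tcp_rot: [[-0.985, 0.174, 0.001], [0.174, 0.985, 0.0], [-0.001, 0.0, -1.0]]
wrist_force: [0.9, 1.4, 2.7]
gripper_width: 0.0091
grip_force: 52.2
```

```bash
python3 - <<'E'
from h import *
s=telemetry.get_state();print(s['tcp_pos'],s['wrist_force'],s['torque'],s['gripper_width'])
cv2.imwrite('pics/w3.png',get_image('wrist')[:,:,::-1])
E
```

```text
[0.5442326  0.12702771 0.13040297] [0.9053109  1.44326413 2.71235828] [ 0.07958719 -0.2296266  -0.05773675] 0.00914901323366809
```

View pics/w3.png

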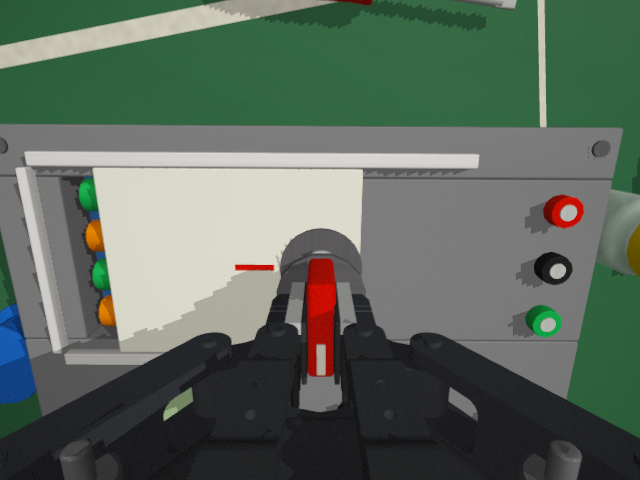

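The wing sits between the pads, at column 320 and rows 260–376, where the model puts it for a centred grip. Next I slide the cover shut along tool -y.

jog_arm(rows=[0,0,-3,0,0,0,0,-8,0,0,0,0,-13,0,0,0,0,-18,0,0,0,0,-22,0,0,0,0,-25,0,0,0,0,-26,0,0,0,0,-26,0,0])

```text
time_s: 4.7
tcp_pos: [0.5394, 0.1007, 0.13]
tcp_rot: [[-0.985, 0.175, 0.0], [0.175, 0.985, -0.001], [-0.0, -0.001, -1.0]]
wrist_force: [2.6, 0.5, 2.4]
gripper_width: 0.0089
grip_force: 52.2
```

jog_arm(rows=[0,0,-1,0,0,0,0,-2,0,0,0,0,-2,0,0])

```text
time_s: 4.95
tcp_pos: [0.5391, 0.0993, 0.13]
tcp_rot: [[-0.985, 0.174, 0.0], [0.174, 0.985, -0.0], [-0.0, -0.0, -1.0]]
wrist_force: [2.8, 1.4, 3.1]
gripper_width: 0.009
grip_force: 52.2
```

jog_arm(rows=[0,0,-1,0,0,0,0,-1.5,0,0,0,0,-1.5,0,0])

```text
time_s: 5.2
tcp_pos: [0.5388, 0.0979, 0.13]
tcp_rot: [[-0.985, 0.174, 0.0], [0.174, 0.985, 0.0], [-0.0, 0.0, -1.0]]
wrist_force: [2.7, 1.9, 2.1]
gripper_width: 0.0091
grip_force: 52.1
```

jog_arm(rows=[0,0,-1,0,0,0,0,-1.5,0,0,0,0,-1.5,0,0])

```text
time_s: 5.45
tcp_pos: [0.5386, 0.0969, 0.13]
tcp_rot: [[-0.985, 0.174, 0.0], [0.174, 0.985, 0.001], [-0.0, 0.001, -1.0]]
wrist_force: [3.5, 6.1, 2.5]
gripper_width: 0.0093
grip_force: 52.2
```

jog_arm(rows=[0,0,-1,0,0,0,0,-1,0,0])

```text
time_s: 5.62
tcp_pos: [0.5386, 0.0966, 0.1301]
tcp_rot: [[-0.985, 0.173, 0.001], [0.173, 0.985, 0.003], [-0.0, 0.003, -1.0]]
wrist_force: [4.7, 9.1, 1.5]
gripper_width: 0.0088
grip_force: 52.2
```

jog_arm(rows=[0,0,-1,0,0,0,0,-1,0,0])

```text
time_s: 5.78
tcp_pos: [0.5385, 0.0963, 0.1302]
tcp_rot: [[-0.985, 0.173, 0.001], [0.173, 0.985, 0.004], [-0.0, 0.004, -1.0]]
wrist_force: [4.6, 13.3, 2.8]
gripper_width: 0.0095
grip_force: 52.3
```

The cover met its stop at (0.5385, 0.0963), as predicted. I relax the preload, then push in gently.

jog_arm(rows=[0,0,1,0,0,0,0,1.6,0,0,0,0,1.6,0,0,0,0,1.6,0,0])

```text
time_s: 6.12
tcp_pos: [0.5386, 0.0968, 0.1301]
tcp_rot: [[-0.985, 0.173, 0.001], [0.173, 0.985, 0.002], [-0.0, 0.002, -1.0]]
wrist_force: [4.0, 6.9, 2.8]
gripper_width: 0.009
grip_force: 52.1
```

jog_arm(rows=[0,0,0,1,0,0,0,0,2,0,0,0,0,3,0,0,0,0,4,0,0,0,0,5,0,0,0,0,6,0,0,0,0,7,0,0,0,0,8,0,0,0,0,8,0,0,0,0,8,0])

```text
time_s: 6.95
tcp_pos: [0.5387, 0.0968, 0.1222]
tcp_rot: [[-0.985, 0.173, 0.001], [0.173, 0.985, 0.002], [-0.0, 0.002, -1.0]]
wrist_force: [4.4, 6.1, 3.6]
gripper_width: 0.0088
grip_force: 52.4
```

jog_arm(rows=[0,0,0,1,0,0,0,0,1,0])

```text
time_s: 7.12
tcp_pos: [0.5387, 0.0968, 0.1213]
tcp_rot: [[-0.985, 0.173, 0.001], [0.173, 0.985, 0.002], [-0.001, 0.002, -1.0]]
wrist_force: [3.6, 6.7, 4.4]
gripper_width: 0.0091
grip_force: 52.4
```

jog_arm(rows=[0,0,0,1,0,0,0,0,1,0])

```text
time_s: 7.28
tcp_pos: [0.5386, 0.0968, 0.1203]
tcp_rot: [[-0.985, 0.173, 0.001], [0.173, 0.985, 0.002], [-0.001, 0.002, -1.0]]
wrist_force: [2.8, 6.7, 4.3]
gripper_width: 0.0092
grip_force: 52.5
```

jog_arm(rows=[0,0,0,1,0,0,0,0,1,0])

```text
time_s: 7.45
tcp_pos: [0.5387, 0.0968, 0.1193]
tcp_rot: [[-0.985, 0.173, 0.001], [0.173, 0.985, 0.002], [-0.001, 0.002, -1.0]]
wrist_force: [3.5, 6.3, 4.9]
gripper_width: 0.0088
grip_force: 52.5
```

jog_arm(rows=[0,0,0,0.5,0,0,0,0,1,0,0,0,0,1,0])

```text
time_s: 7.7
tcp_pos: [0.5387, 0.0968, 0.1184]
tcp_rot: [[-0.985, 0.173, 0.001], [0.173, 0.985, 0.002], [-0.001, 0.002, -1.0]]
wrist_force: [4.0, 6.2, 5.6]
gripper_width: 0.0086
grip_force: 52.5
```

jog_arm(rows=[0,0,0,0.5,0,0,0,0,1,0,0,0,0,1,0])

```text
time_s: 7.95
tcp_pos: [0.5387, 0.0968, 0.1174]
tcp_rot: [[-0.985, 0.173, 0.001], [0.173, 0.985, 0.002], [-0.001, 0.002, -1.0]]
wrist_force: [3.4, 7.4, 5.5]
gripper_width: 0.0089
grip_force: 52.5
```

jog_arm(rows=[0,0,0,0.5,0,0,0,0,1,0,0,0,0,1,0])

```text
time_s: 8.2
tcp_pos: [0.5387, 0.0968, 0.1164]
tcp_rot: [[-0.985, 0.173, 0.001], [0.173, 0.985, 0.002], [-0.001, 0.002, -1.0]]
wrist_force: [3.0, 6.0, 5.6]
gripper_width: 0.0092
grip_force: 52.5
```

jog_arm(rows=[0,0,0,0.5,0,0,0,0,1,0,0,0,0,1,0])

```text
time_s: 8.45
tcp_pos: [0.5387, 0.0968, 0.1154]
tcp_rot: [[-0.985, 0.173, 0.001], [0.173, 0.985, 0.002], [-0.001, 0.002, -1.0]]
wrist_force: [3.2, 6.0, 5.2]
gripper_width: 0.0088
grip_force: 52.6
```

jog_arm(rows=[0,0,0,0.5,0,0,0,0,1,0,0,0,0,1,0])

```text
time_s: 8.7
tcp_pos: [0.5387, 0.0968, 0.1144]
tcp_rot: [[-0.985, 0.173, 0.001], [0.173, 0.985, 0.002], [-0.001, 0.002, -1.0]]
wrist_force: [3.2, 7.3, 4.7]
gripper_width: 0.0091
grip_force: 52.6
```

```bash
python3 - <<'E'
from h import *
f=[]
for i in range(6):
    im=get_image('wrist');s=telemetry.get_state();f.append(s['wrist_force'])
print(np.mean(f,0),np.std(f,0),s['torque'])
cv2.imwrite('pics/w4.png',im[:,:,::-1])
E
```

```text
[2.96922833 6.35069063 6.25160863] [0.33861707 0.40407706 0.38303283] [ 1.43345764 -0.69290405 -0.01072323]
```

View pics/w4.png

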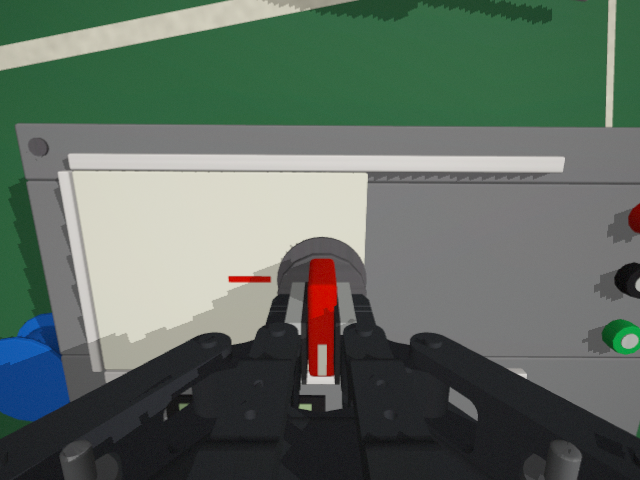

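The picture shows the cover tight against its end rail at column 72. The wing sits unchanged in the grip (rows 260–376), so the stud is following. The averaged force of 6.3 N matches the spring, so I carry on.

jog_arm(rows=[0,0,0,0.5,0,0,0,0,1,0,0,0,0,1,0])

```text
time_s: 9.25
tcp_pos: [0.5387, 0.0968, 0.1135]
tcp_rot: [[-0.985, 0.173, 0.001], [0.173, 0.985, 0.002], [-0.001, 0.002, -1.0]]
wrist_force: [2.4, 5.1, 6.2]
gripper_width: 0.0089
grip_force: 52.7
```

jog_arm(rows=[0,0,0,0.5,0,0,0,0,0.8,0,0,0,0,0.8,0])

```text
time_s: 9.5
tcp_pos: [0.5387, 0.0968, 0.1127]
tcp_rot: [[-0.985, 0.173, 0.001], [0.173, 0.985, 0.002], [-0.001, 0.002, -1.0]]
wrist_force: [3.7, 6.0, 5.5]
gripper_width: 0.0093
grip_force: 52.7
```

jog_arm(rows=[0,0,0,0.5,0,0,0,0,0.8,0,0,0,0,0.8,0])

```text
time_s: 9.75
tcp_pos: [0.5387, 0.0968, 0.1119]
tcp_rot: [[-0.985, 0.173, 0.001], [0.173, 0.985, 0.002], [-0.001, 0.002, -1.0]]
wrist_force: [3.0, 6.6, 6.7]
gripper_width: 0.0089
grip_force: 52.7
```

jog_arm(rows=[0,0,0,0.5,0,0,0,0,0.8,0,0,0,0,0.8,0])

```text
time_s: 10.0
tcp_pos: [0.5387, 0.0968, 0.1111]
tcp_rot: [[-0.985, 0.173, 0.001], [0.173, 0.985, 0.002], [-0.001, 0.002, -1.0]]
wrist_force: [2.8, 5.4, 6.6]
gripper_width: 0.0089
grip_force: 52.8
```

jog_arm(rows=[0,0,0,0.5,0,0,0,0,0.8,0,0,0,0,0.8,0])

```text
time_s: 10.25
tcp_pos: [0.5387, 0.0968, 0.1105]
tcp_rot: [[-0.985, 0.173, 0.001], [0.173, 0.985, 0.002], [-0.001, 0.002, -1.0]]
wrist_force: [2.5, 5.4, 8.1]
gripper_width: 0.0091
grip_force: 53.1
```

```bash
cat > f.py <<'E'
from h import *
f=[];z=[]
for i in range(6):
    get_image('wrist');s=telemetry.get_state();f.append(s['wrist_force']);z.append(s['tcp_pos'])
print(np.mean(f,0),np.mean(z,0).round(5),s['torque'],s['time_s'])
E
python3 f.py
```

```text
[1.92851299 6.60785109 8.27543579] [0.53869 0.09678 0.11049] [ 1.42889969 -0.55450081 -0.02261664] 10.55
```

jog_arm(rows=[0,0,0,0.4,0,0,0,0,0.4,0])

```text
time_s: 10.72
tcp_pos: [0.5387, 0.0968, 0.1103]
tcp_rot: [[-0.985, 0.173, 0.002], [0.173, 0.985, 0.002], [-0.001, 0.002, -1.0]]
wrist_force: [2.1, 5.9, 10.8]
gripper_width: 0.009
grip_force: 53.5
```

```bash
python3 f.py
```

```text
[ 1.35941859  6.19860567 10.57752105] [0.53874 0.09679 0.11035] [ 1.40715012 -0.33029271 -0.0598542 ] 11.0167
```

The floor is clear: 0.15 mm of travel raised the force by 2.3 N. I ease off slightly and start turning.

jog_arm(rows=[0,0,0,-0.3,0,0,0,0,-0.3,0.05,0,0,0,-0.3,0.1,0,0,0,-0.3,0.17,0,0,0,-0.3,0.24,0,0,0,-0.3,0.3,0,0,0,-0.3,0.3,0])

```text
invalid input at $.rows: expected a multiple of 5 numbers
```

jog_arm(rows=[0,0,0,-0.3,0,0,0,0,-0.3,0.05,0,0,0,-0.3,0.1,0,0,0,-0.3,0.17,0,0,0,-0.3,0.24,0,0,0,-0.3,0.3,0,0,0,-0.3,0.3])

```text
time_s: 11.6
tcp_pos: [0.5386, 0.0967, 0.1105]
tcp_rot: [[-0.888, 0.46, 0.001], [0.46, 0.888, 0.001], [-0.0, 0.002, -1.0]]
wrist_force: [1.9, 5.2, 8.2]
gripper_width: 0.009
grip_force: 53.2
```

```bash
python3 f.py
```

```text
[1.54064444 5.33242989 9.36800706] [0.53863 0.09663 0.11046] [ 1.25894095 -0.34977713 -0.03966445] 11.9
```

Turning freely, with about 0.04 N·m of torque. I continue.

jog_arm(rows=[0,0,0,0,0.08,0,0,0,0,0.17,0,0,0,0,0.26,0,0,0,0,0.35,0,0,0,0,0.44,0,0,0,0,0.53,0,0,0,0,0.62,0,0,0,0,0.71,0,0,0,0,0.8,0,0,0,0,0.88,0,0,0,0,0.95,0,0,0,0,0.95])

```text
time_s: 12.9
tcp_pos: [0.5381, 0.0964, 0.1104]
tcp_rot: [[-0.141, 0.99, 0.0], [0.99, 0.141, 0.001], [0.001, 0.0, -1.0]]
wrist_force: [-0.0, 4.2, 10.4]
gripper_width: 0.009
grip_force: 53.3
```

```bash
python3 f.py
```

```text
[-0.09871426  3.91606007 10.11251155] [0.53813 0.0964  0.11037] [ 0.90009967  0.1303438  -0.027493  ] 13.2
```

jog_arm(rows=[0,0,0,0,0.06,0,0,0,0,0.13,0,0,0,0,0.2,0,0,0,0,0.25,0,0,0,0,0.3,0,0,0,0,0.3])

```text
time_s: 13.7
tcp_pos: [0.5379, 0.0964, 0.1103]
tcp_rot: [[0.156, 0.988, -0.0], [0.988, -0.156, 0.001], [0.001, -0.0, -1.0]]
wrist_force: [-0.9, 4.4, 10.8]
gripper_width: 0.0086
grip_force: 53.4
```

```bash
python3 f.py
```

```text
[-0.89278926  4.11708041 10.66247014] [0.53794 0.09642 0.11033] [ 9.56505784e-01  2.95795016e-01 -4.40196250e-04] 14.0
```

jog_arm(rows=[0,0,0,-1,0,0,0,0,-2,0,0,0,0,-3,0,0,0,0,-3.5,0,0,0,0,-3.5,0])

```text
time_s: 14.42
tcp_pos: [0.5379, 0.0964, 0.1135]
tcp_rot: [[0.153, 0.988, -0.001], [0.988, -0.153, 0.001], [0.001, -0.001, -1.0]]
wrist_force: [-0.1, 5.2, 5.9]
gripper_width: 0.0094
grip_force: 52.6
```

```bash
python3 f.py
```

```text
[-0.36410793  4.26867571  6.56508632] [0.5379  0.09642 0.11342] [ 1.0383555  -0.08642477 -0.00914601] 14.7167
```

Next I open, wait, then retreat upward and check.

jog_arm(rows=[0.4,0,0,0,0,0.4,0,0,0,0,0.4,0,0,0,0,0.4,0,0,0,0,0.4,0,0,0,0,0.4,0,0,-10,0,0.4,0,0,-30,0,0.4,0,0,-60,0,0.4,0,0,-90,0,0.4,0,0,-120,0,0.4,0,0,-120,0,0.4,0,0,-120,0])

```text
time_s: 15.72
tcp_pos: [0.5391, 0.096, 0.2355]
tcp_rot: [[0.153, 0.988, 0.004], [0.988, -0.153, 0.0], [0.001, 0.004, -1.0]]
wrist_force: [0.3, 0.5, -0.5]
gripper_width: 0.0342
grip_force: 0.0
```

```bash
python3 - <<'E'
from h import *
s=telemetry.get_state();im=get_image('wrist');cv2.imwrite('pics/w5.png',im[:,:,::-1]);print(s['tcp_pos'],s['wrist_force'],s['gripper_width'])
print([(b['xyz'],b['p']) for b in boxes_of('wrist','stud')])
E
```

```text
[0.53910314 0.09604604 0.2354928 ] [ 0.33343818  0.50843618 -0.54368796] 0.03418527862264628
[([0.5393, 0.0984, 0.0891], 0.64)]
```

View pics/w5.png

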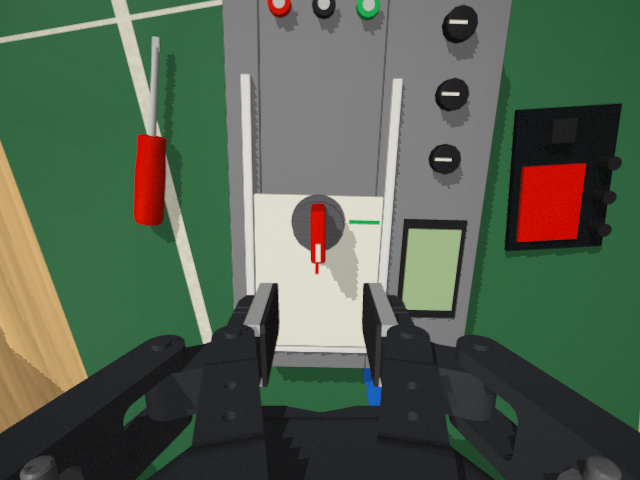

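The wing at (318,235) now points along case y to the red mark at (317,268), and the stud stays low at about 0.089, against 0.109 before. The cover is against its end rail at row 348, and the gripper is clear of everything.

```bash
python3 -c "
from workcell import workorder
print(workorder.sign_off())"
```

```text
the job is handed in; nothing more can be done
None
```

The cover is fully shut, and the stud was pushed in to the floor at about 11 N, turned a quarter turn clockwise and released; the last picture shows it staying down and locked, and the job is handed in at about 16 s.

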